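# Start the shaker and hold its run bar

## Robot

A 7-joint arm with a two-finger parallel gripper is mounted at the origin on a cart in front of the work surface, level with it; the furniture and walls round the work are solid. World frame = base frame: x ahead of the robot, y to its left, z up, the work surface at z = 0. Lengths are in m, angles in rad, forces in N, time in s.
With the tool pointing down it reaches from about 0.4 to 0.85 m from the base axis. Payload 10.4 kg.
Tool frame: the origin (TCP) lies between the finger pads; the fingertips stand tcp_to_tips ahead of it and the grasp point (between the pads) lies 8 mm behind it (tcp_to_tips is the distance from the TCP to the fingertips, in m); z points along the fingers, y is the line along which they close (so a half turn about z gives the same grasp; the last joint's range is limited). The gripper opens to 85 mm and grips with 20 to 120 N. Pads are 22 mm wide; open, the fingers measure 114 mm over their backs; the gripper's body (76 mm by 85 mm) begins 54 mm behind the grasp point. The pads swing forward as they close: fully open they stand 13 mm farther back than shut.
Start: joints at [-1.194, 0.332, -0.065, 1.46, 0.022, 1.35, -0.088], TCP at [0.243, 0.576, 0.242] pointing down, gripper open.
Joint ranges: [-2.6, 2.6], [-0.5, 2.12], [-1.47, 1.34], [0.16, 2.42], [-1.27, 4.41], [0.06, 2.06], [-2.6, 2.6]. Speed limits (rad/s): [2.22, 2.22, 2.79, 2.79, 3.14, 3.14, 3.14].

## Interface

Orientations are given as a unit quaternion [x, y, z, w].
In Python, from workcell import * gives the robot as it stands.
- The arm moves only by the tool apply_moves, never from a script. Its argument "rows" is a list of rows, each an object of numbers: "x", "y", "z": the shift along the tool's x, y, z in mm; "ax", "ay", "az": the turn, a rotation vector about the tool's x, y, z in degrees; "gripper": the closure, from 0 (fully open) to 1 (shut). A call has 1 to 5 rows; each row shifts and turns the commanded pose from where the row before left it, along the tool's axes as they then stand; what a row does not reach is not made up. A row lasts 1/12 s, in which the tool goes at most 41.7 mm and 7.16 degrees, less where a joint would pass 70% of its speed; a pose out of reach is approached as far as the arm can. A call with a gripper value outside its range is refused whole. The fingers move at their own pace and stop on an object; "newtons" is the grip in N (left out, the last holds). Time passes only in rows, so rows that do not move let the fingers close. It gives the time, the measured TCP pose, the force, the opening and the grip force at its end, in the units of the state.
- get_obs(): the state, without advancing time (a new reading comes with each control period).
- camera(name): name is "side" or "top" or "wrist"; returns a dict with "color" (480x640x3 uint8, red, green, blue), "fov_y" (degrees; the focal length in pixels is half the picture's height over the tangent of half this angle, whatever the lens; pixels are square), "cx", "cy" (the principal point, pixels), "k1" (the pictures are not rectified: a ray, as slopes to the right and down, at radius r is drawn at 1 + k1 r^2 times it, then the intrinsics apply), "rvec" (rotation vector, rad) and "tvec" (3), from world to camera coordinates, as OpenCV has them. Camera axes: x right, y down, z forward; pixel columns grow to the right and rows downward; lengths in m; the calibration is good to about 2 mm. A picture is of the moment at which its call begins. There is no depth.
- hand_in(): hands the job in; it is judged then, once.
The state is a dict: "clock": time; "joint_pos": joint angles; "joint_velocities": joint speeds; "tau": joint torques, N m; "position": TCP position; "ee_rot": TCP orientation; "ft_force": force on the tool from outside, world axes, zero at the start; "torque": the same for the moment, N m; "grip_width": opening from 0.0 (shut) to 1.0 (fully open); "grasp_force": force on a finger pad.
Only numpy, scipy, OpenCV 4.12 (cv2) and the standard library are available. Lean on these libraries where they do the work, as an engineer would, in place of code of your own. Each camera call takes 0.05 s, during which the arm holds its last target. There are 200 camera calls.

## Task

Give the loaded shaker a short run by hand, with closed fingers and without picking anything up: press down the raised front half of its rocker switch to turn it on, then press the round key all the way down so that it stays down, then press the long bar key (the one lying left to right) all the way down and keep it down. The program finishes while the fingers are still holding the bar key down. Do not press the square key or press any key out of turn, and leave the foam tray and the other things around where they are.

Things in the scene. Friction and masses are not known exactly. Their poses are not given: they have to be found in the camera images.
- shaker: (Sizes here in mm.) White shaker, 280 deep (its x) by 310 wide (y), fixed. Origin: centre of its underside on the worktop; x points to its back, away from the robot, y to its left, z up. Its front deck, 62 high, carries four black key modules in a row, 72 apart along y, 91 in front of the origin; which is where varies. Behind them: carrier plate (top at 73) with a foam tray.
- rocker_module: Black module with the rocker switch. Fixed bezel plate 84x66x6 (x by y by z). Origin: centre of its underside, on the shaker's deck, 62 above the worktop; axes as the shaker's.
- rocker (a joint): Rocker switch, the only tilted control: grey paddle 60 (shaker's x) by 28 by 10 thick on a low cradle 18x34; pivot 18 above the module's underside, parallel to the shaker's y. Joint in rad: about 0 is off, front half (toward the robot) raised 0.2 rad, back half low; 0.4 is fully on, front half low by 0.2 rad. About 3 N on the front half tips it; it stays where it is left.
- rocker_press (a point): Point on the top face of the rocker's front half, 21 in front of its pivot, where to press; moves with the rocker, from about 27 above the module's underside (off) to about 19 (on). Its axes tilt with the rocker.
- round_module: Black module with the round key. Fixed bezel plate 84x66x6 (x by y by z). Origin: centre of its underside, on the shaker's deck, 62 above the worktop; axes as the shaker's.
- round_key (a joint): The round key, a grey disc 34 across standing 10 above its bezel. Joint in m: 0 is up, 0.006 is fully down. About 3 N moves it; it stays down where it is left (latching).
- round_key_top (a point): Centre of the round key's top face; 16 above the module's underside when up, moves with the key.
- square_module: Black module with the square key. Fixed bezel plate 84x66x6 (x by y by z). Origin: centre of its underside, on the shaker's deck, 62 above the worktop; axes as the shaker's.
- square_key (a joint): The square key (stop), a grey block 26x26 standing 10 above its bezel; not to be pressed. Joint in m: 0 is up, 0.006 is fully down. Spring return, about 4.5 N fully down.
- square_key_top (a point): Centre of the square key's top face; 16 above the module's underside when up.
- bar_module: Black module with the bar key. Fixed bezel plate 84x66x6 (x by y by z). Origin: centre of its underside, on the shaker's deck, 62 above the worktop; axes as the shaker's.
- bar_key (a joint): The bar key (run), a long grey bar 56 (shaker's y) by 22 standing 10 above its bezel. Joint in m: 0 is up, 0.006 is fully down. Spring return: begins to move at 1.5 N, fully down at about 4.5 N; it comes up when let go.
- bar_key_top (a point): Centre of the bar key's top face; 16 above the module's underside when up, moves with the key.
- tray: Grey foam tube tray, 155x155x42, standing on the shaker's carrier plate behind the keys (its top about 116 above the worktop). Leave alone. Origin: centre of its underside.
- cup: Specimen cup with red lid, 53 wide, 59 tall, standing to the right of the shaker. Leave alone. Origin: centre of its underside.
- bottle: Brown reagent bottle with white cap, 36 wide, 75 tall, standing to the left of the shaker. Leave alone. Origin: centre of its underside.
- slides: Blue slide box, 84x62x40, left of the shaker. Leave alone. Origin: centre of its underside.
- timer: White bench timer, 62x62x22, right of the shaker; its little keys are not part of the job. Leave alone. Origin: centre of its underside.
- marker: White marker pen, 135x16x18, lying in front of the shaker. Leave alone. Origin: centre of its underside.

How it is judged:
On the way, in this order (a step that is already met when the one before it is completed fails the run):
1. the rocker is switched on (value of joint rocker above 0.32 rad), for 0.2 s.
2. the round key is pressed down (value of joint round_key above 0.0045 m), for 0.2 s.
3. the fingers hold the bar key down (value of joint bar_key above 0.0045 m and contact force between the fingers and bar_module above 1.5 N), for 0.2 s.
At the end, for the whole second after the job is handed in: The rocker is on (over 0.32 of 0.4 rad), the round key is down (over 4.5 of 6 mm), the square key is up, the fingers hold the bar key down (over 4.5 of 6 mm, with more than 1.5 N), and the tray, cup, bottle, slide box, timer and marker are within 15 mm of where they stood (all of step 3 and value of joint rocker above 0.32 rad and value of joint round_key above 0.0045 m and value of joint square_key below 0.002 m and distance of each of tray, cup, bottle, slides, timer, marker from where it was at the start of the episode below 0.015 m); the arm keeps its last pose, push and grip.
It fails at once if the round or bar key is pressed (over 3 mm) while the rocker is off (value of joint rocker below 0.3 rad and value of joint any of round_key, bar_key above 0.003 m).
It fails at once if the bar key is pressed (over 3 mm) before the round key is down (value of joint bar_key above 0.003 m and value of joint round_key below 0.0045 m).
It fails at once if the square key is pressed (over 2 mm) (value of joint square_key above 0.002 m).
It fails at once if the tray, cup, bottle, slide box, timer or marker is lifted, carried or knocked more than 15 mm (distance of any of tray, cup, bottle, slides, timer, marker from where it was at the start of the episode above 0.015 m).
It also fails if it takes over 40 s, if anything falls off the work surface, if the arm or the gripper's body presses on something with over 40 N, if the wrist force passes 120 N, or if a joint passes its speed limit or range.

## Working session

There is one attempt and no reset: what is moved stays moved. The work goes in short steps, Python scripts to look and compute and a tool call to move; the robot and the scene stay as the last step left them, time stands still between calls to the robot, and variables do not carry over. Pictures are saved under pics/ and viewed, at most 10 in all, crops included, and the job is handed in when it is done.

Besides the shell and the picture viewer there is one more tool, called as name(argument=value, ...), one argument or row to a line, values as JSON. apply_moves: Moves the arm, as the interface text tells. Its arguments: {"type":"object","properties":{"rows":{"type":"array","items":{"type":"object","properties":{"x":{"type":"number"},"y":{"type":"number"},"z":{"type":"number"},"ax":{"type":"number"},"ay":{"type":"number"},"az":{"type":"number"},"gripper":{"type":"number"}}}},"newtons":{"type":"number"}},"required":["rows"]}

```bash
ls; mkdir -p pics
python3 - <<'E'
from workcell import *
import cv2
o=get_obs();print({k:o[k] for k in('clock','position','ee_rot','grip_width','ft_force')})
try: print(tcp_to_tips)
except Exception as e: print(e)
for n in('top','side'):
    c=camera(n);cv2.imwrite(f'pics/{n}0.png',c['color'][:,:,::-1]);print({k:v for k,v in c.items() if k!='color'})
E
```

```text
pics
{'clock': 0.0, 'position': array([0.24311921, 0.57537764, 0.24151149]), 'ee_rot': array([ 1.98535777e-01,  9.80093374e-01, -7.14305672e-04, -1.15477299e-04]), 'grip_width': 0.999121532593317, 'ft_force': array([ 0.20950337, -0.32626841, -0.49789581])}
0.011
{'fov_y': 43.12131836282526, 'cx': 314.77533068837204, 'cy': 236.02587389757446, 'k1': 0.05567974224893874, 'rvec': array([ 2.18958675, -2.14423339,  0.15606834]), 'tvec': array([0.02088935, 0.59162726, 1.21579982])}
{'fov_y': 56.30638087244749, 'cx': 316.13592354843456, 'cy': 248.0281925353313, 'k1': -0.07912281324984337, 'rvec': array([ 2.14262651, -0.59041181,  0.30462533]), 'tvec': array([-0.45871972,  0.26585171,  0.89426356])}
```

View pics/top0.png

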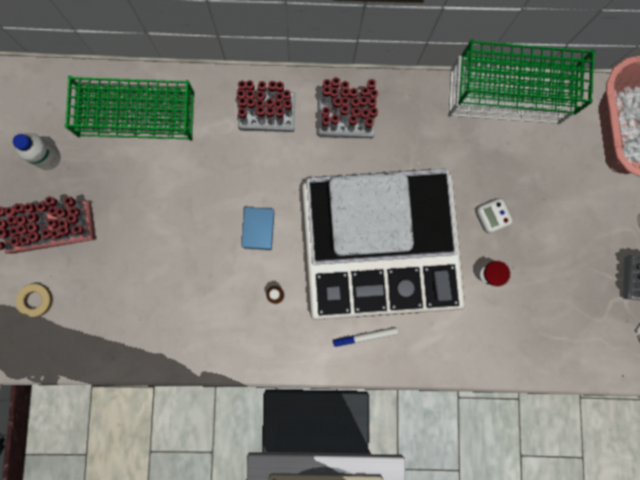

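View pics/side0.png

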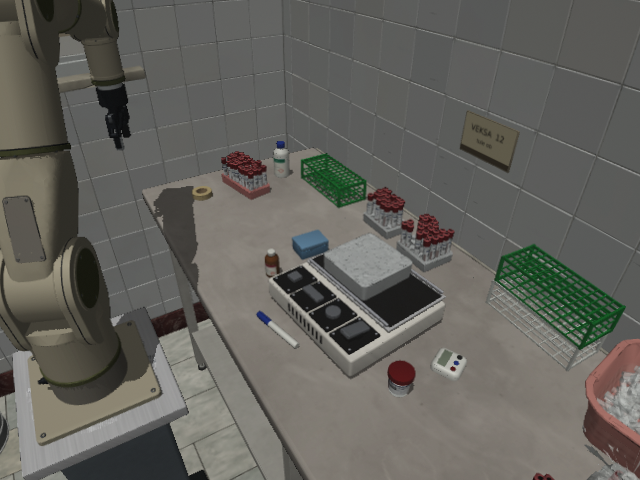

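The top view shows, from left to right, square (333,293), bar (370,291), round (405,289) and rocker (440,286). Next I'll measure the four bezels.

```bash
cat > h.py <<'E'
import numpy as np,cv2
def ray(c,uv):
    f=240/np.tan(np.radians(c['fov_y'])/2)
    d=(np.array(uv,float)-[c['cx'],c['cy']])/f; s=d.copy()
    for _ in range(20): s=d/(1+c['k1']*(s@s))
    R=cv2.Rodrigues(c['rvec'])[0]
    return -R.T@c['tvec'], R.T@np.append(s,1)
def onz(c,uv,z):
    o,d=ray(c,uv); return o+d*(z-o[2])/d[2]
def proj(c,P):
    f=240/np.tan(np.radians(c['fov_y'])/2)
    q=cv2.Rodrigues(c['rvec'])[0]@np.array(P)+c['tvec']; s=q[:2]/q[2]
    return s*(1+c['k1']*(s@s))*f+[c['cx'],c['cy']]
E
python3 - <<'E'
from workcell import *
from h import *
c=camera('top');g=cv2.cvtColor(c['color'],cv2.COLOR_RGB2GRAY)
m=np.zeros_like(g);m[255:320,305:465]=(g[255:320,305:465]<130)
n,l,s,ce=cv2.connectedComponentsWithStats(m)
P=[]
for i in range(1,n):
    if s[i,4]>300:
        r=cv2.minAreaRect(cv2.findContours((l==i).astype('uint8'),0,2)[0][0].copy())
        p=onz(c,r[0],.068);P.append(p[:2]);print(s[i],r,p.round(4))
P=np.array(sorted(P,key=lambda p:-p[1]))
print(np.diff(P,axis=0),np.linalg.norm(np.diff(P,axis=0),axis=1))
for n_,uv,z in(('marker',(365,337),.01),('bottle',(275,294),.07),('cup',(496,273),.059)): print(n_,onz(c,uv,z).round(3))
E
```

```text
[314 255  97   7 373] ((362.0, 258.0), (6.0, 96.0), 90.0) [ 0.5449 -0.0616  0.068 ]
[ 423  264   36   44 1365] ((440.48358154296875, 285.81964111328125), (42.461273193359375, 32.50233459472656), 84.80557250976562) [ 0.4928 -0.2185  0.068 ]
[ 387  267   36   43 1367] ((404.647216796875, 288.0609436035156), (41.96451187133789, 32.916133880615234), 85.91438293457031) [ 0.4867 -0.1471  0.068 ]
[ 351  269   36   44 1367] ((368.7172546386719, 290.60693359375), (42.02101516723633, 32.5538330078125), 85.2363510131836) [ 0.4801 -0.0755  0.068 ]
[ 316  272   35   44 1367] ((332.79742431640625, 293.0150146484375), (42.10686492919922, 32.68822479248047), 85.76361083984375) [ 0.4739 -0.0042  0.068 ]
[[ 0.07100209 -0.05740642]
 [-0.06474606 -0.01398823]
 [ 0.00658652 -0.0715471 ]
 [ 0.00602688 -0.07141103]] [0.09130605 0.06623989 0.07184963 0.07166491]
marker [ 0.387 -0.075  0.01 ]
bottle [0.47 0.11 0.07]
cup [ 0.521 -0.332  0.059]
```

apply_moves(
  rows=[
    {"az":-7,"gripper":1},
    {"az":-7,"gripper":1},
    {"az":-7,"gripper":1},
    {"az":-7,"gripper":1},
    {"x":-30,"gripper":1},
  ],
  newtons=30,
)

```text
invalid input at $.rows[0]: expected keys x, y, z, ax, ay, az, gripper
```

apply_moves(
  rows=[
    {"x":-32,"y":-25},
    {"x":-32,"y":-25},
    {"x":-32,"y":-25},
    {"x":-32,"y":-25},
    {"y":-40},
  ],
)

```text
invalid input at $.rows[0]: expected keys x, y, z, ax, ay, az, gripper
```

apply_moves(
  rows=[
    {"y":-40},
    {"y":-40},
    {"y":-40},
    {"y":-40},
    {"y":-40},
  ],
)

```text
invalid input at $.rows[0]: expected keys x, y, z, ax, ay, az, gripper
```

apply_moves(
  rows=[
    {"y":-40},
    {"y":-40},
    {"y":-40},
    {"y":-40},
    {"y":-40},
  ],
)

```text
invalid input at $.rows[0]: expected keys x, y, z, ax, ay, az, gripper
```

All keys are required in each row.

apply_moves(
  rows=[
    {"x":0,"y":0,"z":0,"ax":0,"ay":0,"az":-7,"gripper":1},
    {"x":0,"y":0,"z":0,"ax":0,"ay":0,"az":-7,"gripper":1},
    {"x":0,"y":0,"z":0,"ax":0,"ay":0,"az":-7,"gripper":1},
    {"x":0,"y":0,"z":0,"ax":0,"ay":0,"az":-7,"gripper":1},
    {"x":-30,"y":0,"z":0,"ax":0,"ay":0,"az":0,"gripper":1},
  ],
  newtons=30,
)

```text
clock: 0.57
position: [0.267, 0.58, 0.2426]
ee_rot: [-0.052, 0.999, 0.001, -0.002]
ft_force: [-1.0, 0.9, 1.0]
grip_width: 0.304
grasp_force: 0.0
```

apply_moves(
  rows=[
    {"x":-32,"y":-25,"z":0,"ax":0,"ay":0,"az":0,"gripper":1},
    {"x":-32,"y":-25,"z":0,"ax":0,"ay":0,"az":0,"gripper":1},
    {"x":-32,"y":-25,"z":0,"ax":0,"ay":0,"az":0,"gripper":1},
    {"x":-32,"y":-25,"z":0,"ax":0,"ay":0,"az":0,"gripper":1},
    {"x":0,"y":-40,"z":0,"ax":0,"ay":0,"az":0,"gripper":1},
  ],
)

```text
clock: 0.98
position: [0.4179, 0.4487, 0.2401]
ee_rot: [-0.043, 0.999, -0.001, 0.0]
ft_force: [1.3, -1.0, -0.9]
grip_width: 0.003
grasp_force: 0.0
```

apply_moves(
  rows=[
    {"x":0,"y":-40,"z":0,"ax":0,"ay":0,"az":0,"gripper":1},
    {"x":0,"y":-40,"z":0,"ax":0,"ay":0,"az":0,"gripper":1},
    {"x":0,"y":-40,"z":0,"ax":0,"ay":0,"az":0,"gripper":1},
    {"x":0,"y":-40,"z":0,"ax":0,"ay":0,"az":0,"gripper":1},
    {"x":0,"y":-40,"z":0,"ax":0,"ay":0,"az":0,"gripper":1},
  ],
)

```text
clock: 1.4
position: [0.4305, 0.2491, 0.2421]
ee_rot: [-0.044, 0.999, 0.0, -0.0]
ft_force: [1.3, 0.3, -0.4]
grip_width: -0.001
grasp_force: 0.0
```

apply_moves(
  rows=[
    {"x":0,"y":-40,"z":0,"ax":0,"ay":0,"az":0,"gripper":1},
    {"x":0,"y":-40,"z":0,"ax":0,"ay":0,"az":0,"gripper":1},
    {"x":0,"y":-40,"z":0,"ax":0,"ay":0,"az":0,"gripper":1},
    {"x":0,"y":-40,"z":0,"ax":0,"ay":0,"az":0,"gripper":1},
    {"x":0,"y":-40,"z":0,"ax":0,"ay":0,"az":0,"gripper":1},
  ],
)

```text
clock: 1.82
position: [0.4482, 0.0499, 0.2423]
ee_rot: [-0.044, 0.999, 0.0, 0.0]
ft_force: [1.6, 0.2, -0.1]
grip_width: -0.0
grasp_force: 0.0
```

apply_moves(
  rows=[
    {"x":0,"y":-40,"z":0,"ax":0,"ay":0,"az":0,"gripper":1},
    {"x":0,"y":-40,"z":0,"ax":0,"ay":0,"az":0,"gripper":1},
    {"x":0,"y":-40,"z":0,"ax":0,"ay":0,"az":0,"gripper":1},
    {"x":0,"y":-40,"z":0,"ax":0,"ay":0,"az":0,"gripper":1},
    {"x":0,"y":0,"z":0,"ax":0,"ay":0,"az":0,"gripper":1},
  ],
)

```text
clock: 2.23
position: [0.462, -0.1155, 0.2426]
ee_rot: [-0.04, 0.999, -0.001, 0.0]
ft_force: [-0.5, -1.0, -0.2]
grip_width: -0.002
grasp_force: 0.0
```

apply_moves(
  rows=[
    {"x":0,"y":-35,"z":0,"ax":0,"ay":0,"az":0,"gripper":1},
    {"x":0,"y":-35,"z":20,"ax":0,"ay":0,"az":0,"gripper":1},
    {"x":0,"y":-35,"z":20,"ax":0,"ay":0,"az":0,"gripper":1},
    {"x":0,"y":0,"z":35,"ax":0,"ay":0,"az":0,"gripper":1},
    {"x":0,"y":0,"z":25,"ax":0,"ay":0,"az":0,"gripper":1},
  ],
)

```text
clock: 2.65
position: [0.4711, -0.2142, 0.1402]
ee_rot: [-0.042, 0.999, -0.0, -0.0]
ft_force: [0.3, 1.6, 0.2]
grip_width: 0.004
grasp_force: 0.0
```

Run:
```python
from workcell import *
from h import *
o=get_obs();print(o['position'],o['ft_force'])
c=camera('wrist')
im=c['color'][:,:,::-1].copy()
for P in((.493,-.2185,.08),(.472,-.2204,.089),(.487,-.147,.078),(.480,-.0755,.078)):
    p=proj(c,P);print(p);cv2.circle(im,tuple(int(v) for v in p.round()),4,(0,0,255),1)
s=camera('side');b=s['color'][230:390,240:480,::-1].copy()
b=cv2.resize(b,(640,426),interpolation=cv2.INTER_CUBIC)
cv2.imwrite('pics/w1.png',im);cv2.imwrite('pics/s1.png',b)
```

```text
[ 0.47106281 -0.21418827  0.14024983] [0.33339666 1.57352355 0.16864498]
[311.2075527  304.79440439]
[310.12598529 276.23875891]
[439.16892992 303.04454929]
[564.27687483 300.80275081]
```

View pics/w1.png

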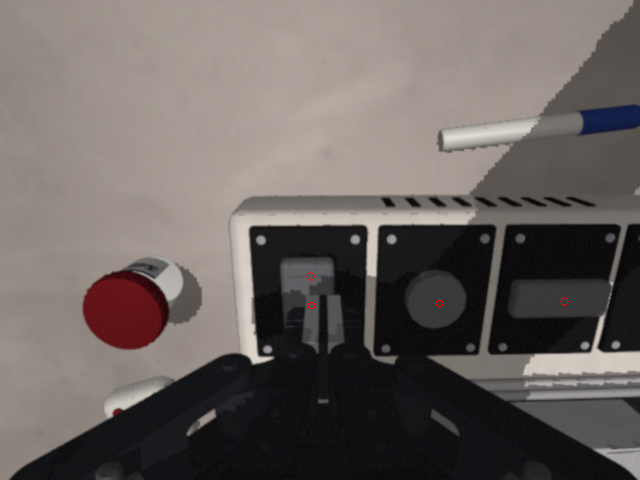

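View pics/s1.png

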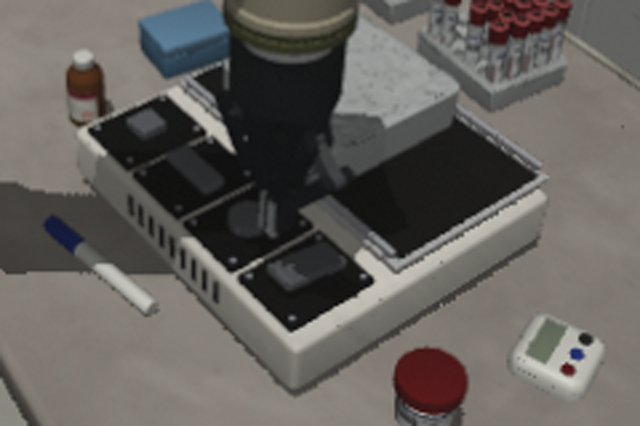

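Wrist view: the rocker centre is at about (307,300), round at (435,299) and bar at (560,298). All are within about 2 mm of prediction. The side view shows the fingers are clear above. I'll line up in front of the rocker pivot and descend.

apply_moves(
  rows=[
    {"x":4,"y":-4,"z":0,"ax":0,"ay":0,"az":0,"gripper":1},
    {"x":0,"y":0,"z":15,"ax":0,"ay":0,"az":0,"gripper":1},
    {"x":0,"y":0,"z":10,"ax":0,"ay":0,"az":0,"gripper":1},
    {"x":0,"y":0,"z":0,"ax":0,"ay":0,"az":0,"gripper":1},
    {"x":0,"y":0,"z":0,"ax":0,"ay":0,"az":0,"gripper":1},
  ],
)

```text
clock: 3.17
position: [0.4687, -0.2163, 0.1181]
ee_rot: [-0.045, 0.999, 0.0, 0.0]
ft_force: [0.3, -0.7, -0.3]
grip_width: 0.001
grasp_force: 0.0
```

apply_moves(
  rows=[
    {"x":1,"y":-4,"z":8,"ax":0,"ay":0,"az":0,"gripper":1},
    {"x":0,"y":0,"z":6,"ax":0,"ay":0,"az":0,"gripper":1},
    {"x":0,"y":0,"z":4,"ax":0,"ay":0,"az":0,"gripper":1},
    {"x":0,"y":0,"z":3,"ax":0,"ay":0,"az":0,"gripper":1},
    {"x":0,"y":0,"z":0,"ax":0,"ay":0,"az":0,"gripper":1},
  ],
)

```text
clock: 3.58
position: [0.4674, -0.2205, 0.0957]
ee_rot: [-0.044, 0.999, 0.0, -0.0]
ft_force: [0.5, -1.1, 0.3]
grip_width: -0.001
grasp_force: 0.0
```

apply_moves(
  rows=[
    {"x":0,"y":0,"z":2,"ax":0,"ay":0,"az":0,"gripper":1},
    {"x":0,"y":0,"z":2,"ax":0,"ay":0,"az":0,"gripper":1},
    {"x":0,"y":0,"z":1,"ax":0,"ay":0,"az":0,"gripper":1},
    {"x":0,"y":0,"z":0,"ax":0,"ay":0,"az":0,"gripper":1},
    {"x":0,"y":0,"z":0,"ax":0,"ay":0,"az":0,"gripper":1},
  ],
)

```text
clock: 4.0
position: [0.4677, -0.2206, 0.092]
ee_rot: [-0.044, 0.999, 0.0, -0.0]
ft_force: [-6.7, 1.3, 12.9]
grip_width: 0.003
grasp_force: 7.0
```

apply_moves(
  rows=[
    {"x":0,"y":0,"z":1.5,"ax":0,"ay":0,"az":0,"gripper":1},
    {"x":0,"y":0,"z":0,"ax":0,"ay":0,"az":0,"gripper":1},
    {"x":0,"y":0,"z":0,"ax":0,"ay":0,"az":0,"gripper":1},
  ],
)

```text
clock: 4.25
position: [0.4678, -0.2207, 0.0915]
ee_rot: [-0.044, 0.999, 0.001, 0.0]
ft_force: [-12.9, 4.5, 26.9]
grip_width: -0.002
grasp_force: 14.7
```

apply_moves(
  rows=[
    {"x":0,"y":0,"z":-15,"ax":0,"ay":0,"az":0,"gripper":1},
    {"x":0,"y":0,"z":-15,"ax":0,"ay":0,"az":0,"gripper":1},
    {"x":-12,"y":36,"z":-10,"ax":0,"ay":0,"az":0,"gripper":1},
    {"x":-12,"y":36,"z":0,"ax":0,"ay":0,"az":0,"gripper":1},
    {"x":0,"y":0,"z":0,"ax":0,"ay":0,"az":0,"gripper":1},
  ],
)

```text
clock: 4.67
position: [0.4879, -0.1392, 0.1303]
ee_rot: [-0.048, 0.999, 0.001, 0.001]
ft_force: [0.9, 1.0, -0.7]
grip_width: 0.0
grasp_force: 0.0
```

Run:
```python
from workcell import *
from h import *
o=get_obs();print(o['position'],o['ft_force'])
c=camera('wrist')
s=camera('side')
a=c['color'][160:400,100:420,::-1]
b=cv2.resize(s['color'][290:370,320:400,::-1],(240,240),interpolation=cv2.INTER_CUBIC)
cv2.imwrite('pics/w2.png',np.hstack([a,b]))
```

```text
[ 0.48792072 -0.13919885  0.13025074] [ 0.94479926  0.9540608  -0.73925081]
```

View pics/w2.png

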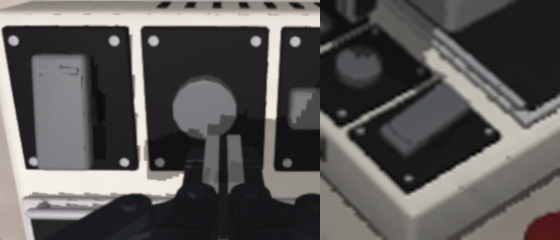

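The rocker's front half is now low, so it is on. The round key is next.

apply_moves(
  rows=[
    {"x":2,"y":-4,"z":10,"ax":0,"ay":0,"az":0,"gripper":1},
    {"x":0,"y":0,"z":10,"ax":0,"ay":0,"az":0,"gripper":1},
    {"x":0,"y":0,"z":8,"ax":0,"ay":0,"az":0,"gripper":1},
    {"x":0,"y":0,"z":0,"ax":0,"ay":0,"az":0,"gripper":1},
    {"x":0,"y":0,"z":0,"ax":0,"ay":0,"az":0,"gripper":1},
  ],
)

```text
clock: 5.18
position: [0.483, -0.1513, 0.1009]
ee_rot: [-0.044, 0.999, 0.0, -0.001]
ft_force: [0.9, -0.2, 0.6]
grip_width: -0.001
grasp_force: 0.0
```

apply_moves(
  rows=[
    {"x":-3,"y":3,"z":6,"ax":0,"ay":0,"az":0,"gripper":1},
    {"x":0,"y":0,"z":5,"ax":0,"ay":0,"az":0,"gripper":1},
    {"x":0,"y":0,"z":4,"ax":0,"ay":0,"az":0,"gripper":1},
    {"x":0,"y":0,"z":2,"ax":0,"ay":0,"az":0,"gripper":1},
    {"x":0,"y":0,"z":0,"ax":0,"ay":0,"az":0,"gripper":1},
  ],
)

```text
clock: 5.6
position: [0.4864, -0.1474, 0.0844]
ee_rot: [-0.045, 0.999, 0.0, -0.0]
ft_force: [-0.3, -0.2, 0.4]
grip_width: -0.007
grasp_force: 0.0
```

apply_moves(
  rows=[
    {"x":0,"y":0,"z":1,"ax":0,"ay":0,"az":0,"gripper":1},
    {"x":0,"y":0,"z":1,"ax":0,"ay":0,"az":0,"gripper":1},
    {"x":0,"y":0,"z":0,"ax":0,"ay":0,"az":0,"gripper":1},
    {"x":0,"y":0,"z":0,"ax":0,"ay":0,"az":0,"gripper":1},
  ],
)

```text
clock: 5.93
position: [0.4864, -0.1476, 0.0831]
ee_rot: [-0.044, 0.999, 0.0, 0.0]
ft_force: [-2.1, 0.6, 6.1]
grip_width: -0.003
grasp_force: 2.7
```

apply_moves(
  rows=[
    {"x":0,"y":0,"z":1.5,"ax":0,"ay":0,"az":0,"gripper":1},
    {"x":0,"y":0,"z":0,"ax":0,"ay":0,"az":0,"gripper":1},
    {"x":0,"y":0,"z":0,"ax":0,"ay":0,"az":0,"gripper":1},
  ],
)

```text
clock: 6.18
position: [0.4865, -0.1476, 0.0829]
ee_rot: [-0.044, 0.999, 0.001, 0.0]
ft_force: [-9.3, 2.5, 24.2]
grip_width: -0.0
grasp_force: 12.1
```

apply_moves(
  rows=[
    {"x":0,"y":0,"z":-10,"ax":0,"ay":0,"az":0,"gripper":1},
    {"x":0,"y":0,"z":-15,"ax":0,"ay":0,"az":0,"gripper":1},
    {"x":0,"y":32,"z":-10,"ax":0,"ay":0,"az":0,"gripper":1},
    {"x":0,"y":32,"z":0,"ax":0,"ay":0,"az":0,"gripper":1},
    {"x":0,"y":8,"z":0,"ax":0,"ay":0,"az":0,"gripper":1},
  ],
)

```text
clock: 6.6
position: [0.4802, -0.0715, 0.1168]
ee_rot: [-0.046, 0.999, 0.001, 0.0]
ft_force: [1.0, 0.4, -0.9]
grip_width: 0.001
grasp_force: 0.0
```

Run:
```python
from workcell import *
from h import *
c=camera('wrist')
s=camera('side')
o=get_obs();print(o['position'],o['ft_force'])
a=c['color'][160:400,100:500,::-1]
b=cv2.resize(s['color'][290:370,310:390,::-1],(240,240),interpolation=cv2.INTER_CUBIC)
cv2.imwrite('pics/w3.png',np.hstack([a,b]))
```

```text
[ 0.48001767 -0.07383802  0.11641521] [0.03632677 0.46500329 0.07090323]
```

View pics/w3.png

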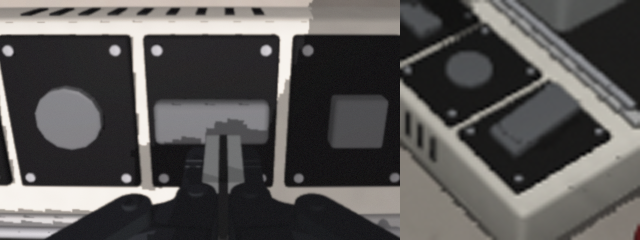

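The round key sits low. The fingers are over the bar, which is centred at about (212,122) in the crop. I'll press it.

apply_moves(
  rows=[
    {"x":0,"y":-1,"z":10,"ax":0,"ay":0,"az":0,"gripper":1},
    {"x":0,"y":0,"z":10,"ax":0,"ay":0,"az":0,"gripper":1},
    {"x":0,"y":0,"z":6,"ax":0,"ay":0,"az":0,"gripper":1},
    {"x":0,"y":0,"z":4,"ax":0,"ay":0,"az":0,"gripper":1},
    {"x":0,"y":0,"z":0,"ax":0,"ay":0,"az":0,"gripper":1},
  ],
)

```text
clock: 7.12
position: [0.4793, -0.078, 0.0851]
ee_rot: [-0.044, 0.999, -0.0, -0.001]
ft_force: [-2.0, -2.0, 3.9]
grip_width: 0.001
grasp_force: 1.7
```

apply_moves(
  rows=[
    {"x":0,"y":0,"z":2,"ax":0,"ay":0,"az":0,"gripper":1},
    {"x":0,"y":0,"z":1,"ax":0,"ay":0,"az":0,"gripper":1},
    {"x":0,"y":0,"z":1,"ax":0,"ay":0,"az":0,"gripper":1},
    {"x":0,"y":0,"z":0,"ax":0,"ay":0,"az":0,"gripper":1},
    {"x":0,"y":0,"z":0,"ax":0,"ay":0,"az":0,"gripper":1},
  ],
)

```text
clock: 7.53
position: [0.4801, -0.0774, 0.083]
ee_rot: [-0.044, 0.999, -0.0, 0.0]
ft_force: [-6.0, -2.2, 10.7]
grip_width: -0.0
grasp_force: 5.8
```

apply_moves(
  rows=[
    {"x":0,"y":0,"z":0.7,"ax":0,"ay":0,"az":0,"gripper":1},
    {"x":0,"y":0,"z":0,"ax":0,"ay":0,"az":0,"gripper":1},
    {"x":0,"y":0,"z":0,"ax":0,"ay":0,"az":0,"gripper":1},
    {"x":0,"y":0,"z":0,"ax":0,"ay":0,"az":0,"gripper":1},
  ],
)

```text
clock: 7.87
position: [0.4802, -0.0774, 0.0829]
ee_rot: [-0.044, 0.999, 0.0, 0.0]
ft_force: [-9.7, -3.4, 19.9]
grip_width: 0.003
grasp_force: 9.9
```

Run:
```python
from workcell import *
o=get_obs();print(o['position'],o['ft_force'])
if o['ft_force'][2]>10 and o['position'][2]<.0835: print(hand_in())
```

```text
[ 0.48017575 -0.07742764  0.08287652] [-9.7373088  -3.35237841 19.9375839 ]
the job is handed in; nothing more can be done
None
```

I handed the job in at about 7.9 s: rocker tipped on, round key pressed down, and the closed fingers still holding the bar key against its stop with about 20 N; the hand-in gave no verdict, so a pass is not confirmed.

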